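# Shut the slide press and wind it four clicks

### The job

A glass slide has been laid in the small slide press on the lab bench. Shut its lid fully, then take the ratchet lever at its black upright post and advance it, away from the chamber, by exactly four clicks counted from the notch it stands in now. Finish while still holding the lever at that fourth click with the gripper's fingers (the spring would run it back if you let go), the lid still shut and the bottle, beaker and slide box beside the press left standing where they are.

Things in the scene. Friction and masses are not known exactly. Their poses are not given: they have to be found in the camera images.
- press: the slide press, fixed to the bench: a white open-topped chamber 120 x 140 mm (x, y), rim 46 mm above the bench, on a grey base plate, with a steel ratchet lever beside it on the chamber's -y side. Origin: on the bench under the chamber's centre; x points from the chamber's front to its hinge side, y to the left (away from the lever), z up. The press's place and yaw (up to 0.3 rad either way) vary
- lid (a joint): angle of the lid, rad: 0 shut (it lies level on the rim), grows as it swings up; about 0.6 to 1.15 at the start. A stiff hinge (about 0.16 N m of friction) keeps it where it is left
- lid_hinge (a point): middle of the lid's hinge line, which runs along the press's y, at (60, 0, 52) mm in the press frame. Its frame turns with the lid: -x runs along the lid to its free edge, z is the lid's outward (upper) normal
- lid_edge (a point): middle of the lid's free edge, on its outer face, 126 mm from the hinge line. The lid is a clear plate in an aluminium frame, 126 mm long, 148 mm wide and 8 mm thick (outer face 4 mm beyond the hinge line), with a flat pull tab 50 mm wide and 8 mm thick reaching 21 mm past this edge
- lever (a joint): angle of the ratchet lever, rad: 0 in its first notch, grows anticlockwise seen from above as the post moves away from the chamber. Notches (clicks) every 0.16 rad, 0 to 1.12; it starts at rest in one of the first three. Leaving a notch takes about 3.5 N more at the post, then it drops into the next
- lever_pivot (a point): the lever's vertical pivot axis, 62 mm above the bench, at (50, -180, 62) mm in the press frame. A return spring (0.8 N m per rad, zero at lever angle 0) adds up to 8 N at the post: in the first three notches the lever stays by itself, from the fifth up the spring beats the notch and the lever runs back when let go
- lever_post (a point): on the axis of the black upright post at the lever's end, 62 mm above the bench, 110 mm from the pivot axis. Post 18 mm in diameter, from 36 mm (top of the lever arm) to 86 mm above the bench. At lever angle a it lies from the pivot in the direction (-cos(a-0.35), -sin(a-0.35)) of the press's x and y
- reagent: bystander: closed amber glass bottle, 56 mm in diameter, 115 mm tall, on the far side of the chamber from the lever, near its hinge; origin under its centre
- beaker: bystander: open glass beaker, 66 mm in diameter, 85 mm tall, 40 to 60 mm behind the hinge; origin under its centre
- slidebox: bystander: flat grey plastic box 55 x 90 x 28 mm, on the far side of the chamber from the lever, near its front; origin under its centre

How it is judged:
By the outcome, as a careful person would: the job done as asked, in the order asked, and still so for the second after the job is handed in, while the arm keeps its last pose, push and grip.
It also fails if it takes over 54 s, if anything falls off the work surface, if the arm or the gripper's body presses on something with over 40 N, if the wrist force passes 120 N, or if a joint passes its speed limit or range.

### The arm

A 7-joint arm with a two-finger parallel gripper is mounted at the origin on the work surface. World frame = base frame: x ahead of the robot, y to its left, z up, the work surface at z = 0. Lengths are in m, angles in rad, forces in N, time in s.
With the tool pointing down it reaches from about 0.425 to 1.025 m from the base axis. Payload 3.6 kg.
Tool frame: the origin (TCP) lies at the very end of the fingers, on their centre line; the grasp point (between the pads) lies 19 mm behind it; z points along the fingers, x is the direction in which the jaws open and shut, and the axes are right-handed (so a half turn about z gives the same grasp; the last joint's range is limited). The gripper opens to 85 mm and grips with 20 to 120 N. Pads are 22 mm wide; open, the fingers measure 114 mm over their backs; the gripper's body (76 mm by 85 mm) begins 54 mm behind the grasp point. The pads swing forward as they close: fully open they stand 13 mm farther back than shut.
Start: joints at [-1.411, 0.591, 0.048, 1.609, -0.033, 0.943, -0.034], TCP at [0.182, 0.702, 0.231] pointing down, gripper open.
Joint ranges: [-2.69, 2.69], [-0.47, 2.24], [-1.27, 1.36], [0.19, 2.51], [-1.53, 4.68], [0.08, 2.07], [-3.09, 3.09]. Speed limits (rad/s): [2.57, 2.57, 3.14, 3.14, 3.14, 3.14, 3.14].

### API

Orientations are given as a rotation vector (axis times angle).
In Python, from workcell import bot gives the robot as it stands.
- The arm moves only by the tool move_arm, never from a script. Its argument "targets" is a list of rows, each a list of 7 numbers: the closure, from 0 (fully open) to 1 (shut), then the shift along the tool's x, y, z in mm, then the turn, a rotation vector about the tool's x, y, z in rad. A call has 1 to 12 rows; each row is the pose to reach, as a shift and turn from the pose commanded when the call began, along the tool's axes at that moment; what a row does not reach only later rows make up. A row lasts 1/10 s, in which the tool goes at most 50 mm and 8.59 degrees, less where a joint would pass 70% of its speed; a pose out of reach is approached as far as the arm can. A call with a gripper value outside its range is refused whole. The fingers move at their own pace and stop on an object; "force" is the grip in N (left out, the last holds). Time passes only in rows, so rows that repeat a pose let the fingers close. It gives the time, the measured TCP pose, the force and the opening at its end, in the units of the state.
- bot.get_obs(): the state, without advancing time (a new reading comes with each control period).
- bot.camera(name): name is "scene" or "top"; returns a dict with "img" (480x640x3 uint8, red, green, blue), "range_z" (480x640 float32, m along the optical axis (not along the pixel's ray), 0 where there is no reading), "mtx" (3x3 intrinsics, pixels), "R" (3x3) and "t" (3): a world point X has camera coordinates R X + t. Camera axes: x right, y down, z forward; pixel columns grow to the right and rows downward; lengths in m; the calibration is good to about 2 mm. A picture is of the moment at which its call begins.
- bot.hand_in(): hands the job in, once; it reports no verdict.
The state is a dict: "time": time; "q": joint angles; "joint_velocities": joint speeds; "joint_efforts": joint torques, N m; "ee_pos": TCP position; "tool_rot": TCP orientation; "wrist_force": force on the tool from outside, world axes, zero at the start; "ft_torque": the same for the moment, N m; "opening": finger opening in m.
Only numpy, scipy, OpenCV 4.12 (cv2) and the standard library are available. Lean on these libraries where they do the work, as an engineer would, in place of code of your own. Each camera call takes 0.05 s, during which the arm holds its last target.

## Working session

There is one attempt and no reset: what is moved stays moved. The work goes in short steps, Python scripts to look and compute and a tool call to move; the robot and the scene stay as the last step left them, time stands still between calls to the robot, and variables do not carry over. Pictures are saved under pics/ and viewed, and the job is handed in when it is done.

Besides the shell and the picture viewer there is one more tool, called after "Call:" as name([rows], argument=value, ...), one row to a line, values as JSON. move_arm: Moves the arm, as the interface text tells. Its arguments: {"type":"object","properties":{"targets":{"type":"array"},"force":{"type":"number"}},"required":["targets"]}

```bash
mkdir -p pics; ls
python3 - <<'E'
from workcell import bot
import cv2,numpy as np
o=bot.get_obs();print(o)
for n in("scene","top"):
    c=bot.camera(n);cv2.imwrite(f"pics/{n}0.png",c["img"][:,:,::-1]);np.savez(f"{n}0.npz",**c)
    print(n,c["mtx"],c["R"],c["t"],-c["R"].T@c["t"])
E
```

```text
pics
{'time': 0.0, 'q': array([-1.41052019,  0.59212952,  0.04830243,  1.60983754, -0.03333417,
        0.94268926, -0.03369549]), 'joint_velocities': array([ 0.00064537,  0.00050895, -0.00045446,  0.00121079,  0.00039392,
        0.00013444, -0.00014104]), 'joint_efforts': array([-6.01629054e-04, -5.48702574e+01,  1.54663123e+00, -1.98122263e+01,
        9.41004051e-03,  8.98461964e-03, -3.50399976e-07]), 'ee_pos': array([0.18179748, 0.70097728, 0.2301278 ]), 'tool_rot': array([ 2.48348434,  1.92164618, -0.00270359]), 'wrist_force': array([-1.42610756, -0.01344914,  0.50397099]), 'ft_torque': array([0.03915094, 0.03647662, 0.02856696]), 'opening': 0.08516188550532705}
scene [[466.97084899   0.         309.34674944]
 [  0.         466.97084899 249.11909967]
 [  0.           0.           1.        ]] [[ 5.45053544e-01  8.38400971e-01  6.67621348e-04]
 [ 4.53283332e-01 -2.94014325e-01 -8.41480717e-01]
 [-7.05301960e-01  4.58954668e-01 -5.40286736e-01]] [-0.41477354 -0.18599868  1.11505511] [ 1.09683445 -0.21869948  0.44621209]
top [[562.70973737   0.         324.16168224]
 [  0.         562.70973737 238.27097385]
 [  0.           0.           1.        ]] [[-0.00944963 -0.99936428  0.03437658]
 [-0.99224652  0.00511072 -0.12418023]
 [ 0.1239256  -0.0352835  -0.99166402]] [0.07177613 0.61797731 0.92579535] [0.49913435 0.10123749 0.99235108]
```

View pics/scene0.png

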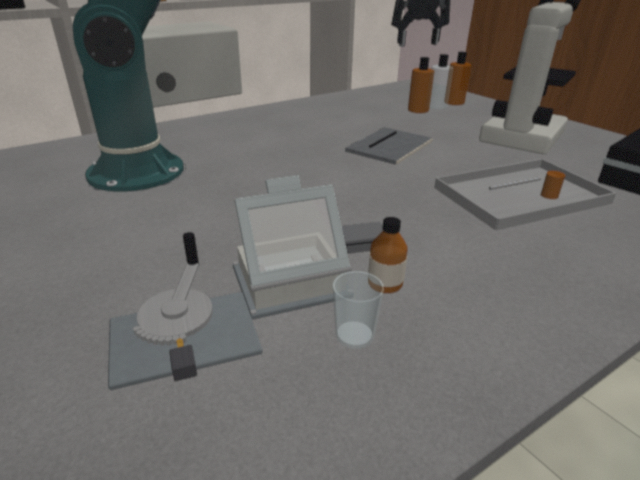

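View pics/top0.png

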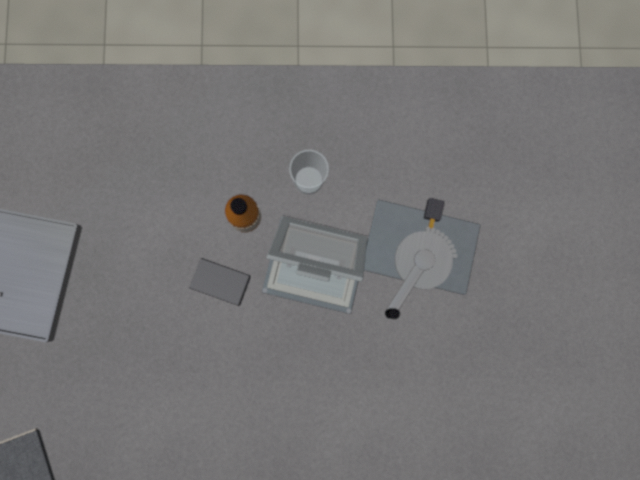

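The scene view shows the press centrally: the lid is open, tab at (284,184), and the black lever post is at (190,248). The bottle is at (388,260), the beaker at (357,310), and the slide box is behind the lid at (362,236). In the top view the pivot disc is at (424,259), the post at (392,313) and the lid tab at (314,271).

Run:
```python
import cv2
a=cv2.imread("pics/top0.png")[180:330,180:490]
cv2.imwrite("pics/tz.png",cv2.resize(a,None,fx=2.58,fy=2.58,interpolation=cv2.INTER_CUBIC))
a=cv2.imread("pics/scene0.png")[165:390,100:420]
cv2.imwrite("pics/sz.png",cv2.resize(a,None,fx=2.5,fy=2.5,interpolation=cv2.INTER_CUBIC))
```

```text
(no output)
```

View pics/tz.png

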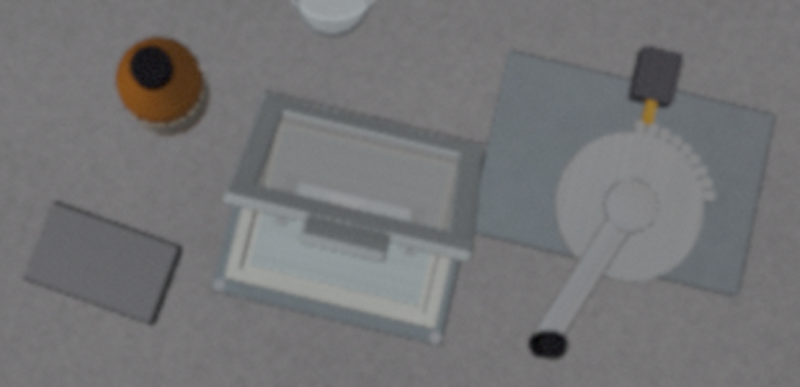

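View pics/sz.png

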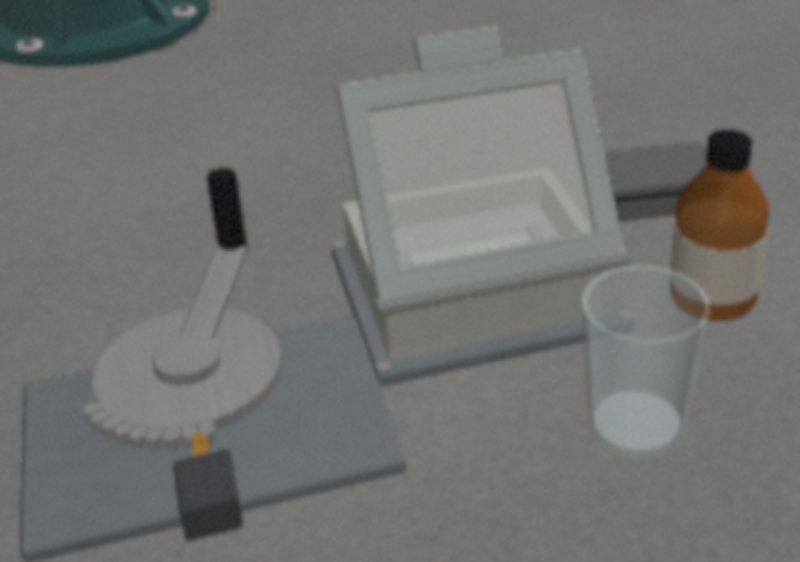

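```bash
cat > h.py <<'E'
import numpy as np,cv2
def load(n):
    d=np.load(n); return {k:d[k] for k in d.files}
def cloud(c):
    v,u=np.mgrid[:480,:640]; z=c["range_z"]
    K=c["mtx"];P=np.stack([(u-K[0,2])/K[0,0]*z,(v-K[1,2])/K[1,1]*z,z],-1)
    return (P-c["t"])@c["R"]
def plane(c,uv,h):
    K=c["mtx"];uv=np.atleast_2d(uv)
    d=np.c_[(uv-K[[0,1],[2,2]])/K[0,0],np.ones(len(uv))]@c["R"];o=-c["R"].T@c["t"]
    return o+d*((h-o[2])/d[:,2])[:,None]
def tri(ca,a,cb,b):
    Ps=[c["mtx"]@np.c_[c["R"],c["t"]] for c in(ca,cb)]
    X=cv2.triangulatePoints(Ps[0],Ps[1],np.float64(a).reshape(2,1),np.float64(b).reshape(2,1));X=(X[:3]/X[3]).ravel()
    e=[]
    for P,p in zip(Ps,(a,b)):
        q=P@np.r_[X,1];e.append(np.linalg.norm(q[:2]/q[2]-p))
    return X,e
E
python3 - <<'E'
from h import *
T=load("top0.npz");S=load("scene0.npz")
CT=cloud(T);CS=cloud(S)
tz=lambda x,y:np.array([(x+.5)/2.58+180-.5,(y+.5)/2.58+180-.5]); sz=lambda x,y:np.array([(x+.5)/2.5+100-.5,(y+.5)/2.5+165-.5])
np.set_printoptions(precision=4,suppress=True)
# black post
for C,c,(u0,u1,v0,v1) in((CT,T,(375,410,300,325)),(CS,S,(178,204,228,270))):
    m=np.zeros((480,640),bool);m[v0:v1,u0:u1]=c["img"][v0:v1,u0:u1].max(-1)<50
    vv,uu=np.nonzero(m);print("post",m.sum(),uu.min(),uu.max(),vv.min(),vv.max(),uu.mean(),vv.mean(),np.median(C[m],0),C[m].min(0),C[m].max(0))
# plate corners (top)
pl=[(512,52),(774,116),(738,293),(478,235)]
p=plane(T,[tz(*a) for a in pl],.006);print("plate",p)
for i in range(4):
    d=p[(i+1)%4]-p[i];print(np.linalg.norm(d[:2]),np.arctan2(d[1],d[0]))
print("depth z at plate/disc/hub/benches",[CT[int(tz(*a)[1]),int(tz(*a)[0])] for a in((550,100),(600,170),(632,205),(400,350))])
print("chamber plate front corners",plane(T,[tz(218,290),tz(436,342)],.006))
for nm,a,b in(("lidFL",tz(226,197),sz(583,50)),("lidFR",tz(469,252),sz(340,85)),("hingeL",tz(270,92),sz(626,255)),("hingeR",tz(485,148),sz(380,303)),("hub",tz(632,205),sz(186,352))):
    print(nm,tri(T,a,S,b))
# lid plane via depth
m=np.zeros((480,640),np.uint8);cv2.fillPoly(m,[np.int32([tz(*a) for a in((240,190),(280,105),(470,150),(455,240))])],1)
q=CT[m>0];print(np.percentile(q[:,2],[5,50,95]))
E
```

```text
post 103 386 398 309 317 392.0 313.07766990291265 [ 0.491  -0.0388  0.0843] [ 0.4842 -0.049   0.0404] [0.4991 0.1012 0.9924]
post 311 184 197 233 263 190.16720257234726 248.07073954983923 [ 0.4994 -0.0452  0.0658] [ 0.4875 -0.2187  0.0381] [ 1.0968 -0.0368  0.4462]
plate [[ 0.6912 -0.0311  0.006 ]
 [ 0.6455 -0.2127  0.006 ]
 [ 0.5235 -0.1825  0.006 ]
 [ 0.5644 -0.0051  0.006 ]]
0.1871970226356686 -1.8170740537712802
0.12571122486306388 2.8987865234187398
0.18197170229581486 1.3441592776016091
0.12940973808792877 -0.20224180617013954
depth z at plate/disc/hub/benches [array([ 0.6575, -0.0546,  0.0102]), array([ 0.6067, -0.0848,  0.0313]), array([ 0.5816, -0.103 ,  0.0401]), array([ 0.4878,  0.0499, -0.0015])]
chamber plate front corners [[0.5285 0.1715 0.006 ]
 [0.4923 0.0246 0.006 ]]
lidFL (array([0.5788, 0.1579, 0.1498]), [np.float64(0.9253356491558118), np.float64(1.3454111379786797)])
lidFR (array([0.5451, 0.0162, 0.1511]), [np.float64(0.20937061057732503), np.float64(0.32133337118497385)])
hingeL (array([0.6567, 0.1361, 0.0542]), [np.float64(1.0356933916660542), np.float64(1.7253691240376312)])
hingeR (array([ 0.6187, -0.0047,  0.0532]), [np.float64(0.6328920575218855), np.float64(1.1116668731355137)])
hub (array([ 0.5817, -0.1043,  0.0374]), [np.float64(0.2914177949637393), np.float64(0.5196533439358876)])
[0.0647 0.104  0.1431]
```

```bash
cat >> h.py <<'E'
from scipy.spatial.transform import Rotation as Ro
yaw=-.24; O=np.array([.5759,.0827,0]); c_,s_=np.cos(yaw),np.sin(yaw); RP=np.array([[c_,-s_,0],[s_,c_,0],[0,0,1]])
W=lambda x,y,z:O+RP@(np.array([x,y,z])/1000)
def rows(obs,tgts,xang=None):
    R=Ro.from_rotvec(obs["tool_rot"])
    for i,t in enumerate(tgts):
        d=R.inv().apply(t-obs["ee_pos"])*1000
        r=np.zeros(3)
        if xang is not None:
            a=xang[i];x=np.array([np.cos(a),np.sin(a),0]);z=np.array([0,0,-1]);G=np.stack([x,np.cross(z,x),z],1)
            r=(R.inv()*Ro.from_matrix(G)).as_rotvec()
        print(np.round(d,1),np.round(r,3))
def lid(r,a,off=0): return W(60-r*np.cos(a)+(4+off)*np.sin(a),0,52+r*np.sin(a)+(4+off)*np.cos(a))
E
python3 - <<'E'
from h import *
np.set_printoptions(precision=4,suppress=True)
T=load("top0.npz");S=load("scene0.npz");I=T["img"];print(I[304:322,382:402].max(-1))
print(plane(T,[[392,313]],.086),plane(T,[[392.,312.5]],.08))
print(plane(T,[[(632.5)/2.58+179.5,205.5/2.58+179.5]],.040))
print(plane(S,[[190.3,234.5]],.086))
print(W(50,-180,0))
from workcell import bot
o=bot.get_obs();print(lid(115,.88))
rows(o,[lid(115,.88)*[1,1,0]+[0,0,.23],lid(115,.88)+[0,0,.03]],[1.33,1.33])
E
```

```text
[[118 118 116 117 117 117 117 118 129 137 139 137 136 135 136 134 135 135
  133 120]
 [118 119 116 117 117 114 116 125 136 140 139 138 136 135 136 135 135 135
  125 114]
 [116 118 118 117 116 114 120 131 138 138 135 134 133 134 132 137 134 130
  117 111]
 [119 118 117 117 114 115 119 120 124 123 119 120 122 122 128 133 132 122
  114 115]
 [116 118 118 114 108 105 101  92  83  82  82  84  85  91 105 119 119 113
  113 119]
 [118 117 116 107  87  71  57  44  42  38  43  38  43  49  66  82  93 103
  116 123]
 [120 117 111  92  57  37  22  16  20  22  28  27  28  23  30  43  65  92
  113 122]
 [120 116 103  67  33  16  10  18  23  26  26  25  29  24  21  23  42  77
  108 119]
 [120 115  98  54  19  13  10  24  26  26  29  27  28  24  26  29  35  62
   98 115]
 [122 117  96  53  26  15  17  20  27  27  28  21  24  26  28  23  31  61
   93 113]
 [118 117  99  59  28  14  17  20  26  31  31  26  31  30  24  25  36  66
   94 114]
 [119 119 106  80  43  18  20  19  23  29  26  30  24  23  24  27  40  72
  103 116]
 [119 120 113  95  61  31  24  17  24  29  30  31  24  24  24  32  52  85
  111 119]
 [116 118 118 107  85  61  43  37  37  33  34  32  34  30  37  51  75 102
  116 118]
 [118 118 117 116 107  93  81  76  72  65  59  56  55  57  64  81  99 116
  119 119]
 [118 118 117 118 117 113 110 109 106 101  95  89  89  90  95 109 113 120
  122 120]
 [119 118 116 116 116 115 118 118 116 115 114 112 112 112 114 116 117 118
  118 120]
 [119 117 117 117 115 118 119 118 115 116 118 118 118 116 116 116 116 118
  120 117]]
[[ 0.491  -0.0388  0.086 ]] [[ 0.4918 -0.0397  0.08  ]]
[[ 0.5813 -0.1042  0.04  ]]
[[ 0.4954 -0.0404  0.086 ]]
[ 0.5817 -0.104   0.    ]
[0.566  0.0851 0.1432]
[-499.8  526.5    1.4] [ 0.     0.002 -0.013]
[-499.7  526.4   58.2] [ 0.     0.002 -0.013]
```

Call:
move_arm([
  [1,-35,36,0,0,0,0],
  [1,-70,73,0,0,0,0],
  [1,-105,110,0,0,0,0],
  [1,-140,147,0,0,0,0],
  [1,-175,184,0,0,0,0],
  [1,-210,221,0,0,0,0],
  [1,-245,258,0,0,0,0],
  [1,-280,295,0,0,0,0],
  [1,-315,332,0,0,0,0],
  [1,-350,369,0,0,0,0],
  [1,-385,405,0,0,0,0],
  [1,-420,442,0,0,0,0],
], force=60)

```text
time: 1.3
ee_pos: [0.4997, 0.1905, 0.2312]
tool_rot: [-2.484, -1.923, 0.001]
wrist_force: [1.5, 0.4, -1.4]
opening: 0.0001
```

Run:
```python
from h import *
from workcell import bot
o=bot.get_obs();print(o["ee_pos"],o["wrist_force"],o["opening"],o["q"])
rows(o,[lid(115,.88)+[0,0,.03]]+[lid(115,a,-1) for a in (.8,.7,.6,.5,.4,.3,.2,.1,0)],[1.33]*10)
```

```text
[0.49971321 0.19054806 0.2311717 ] [ 1.52931874  0.36557921 -1.37873306] 0.00011080526277847691 [-0.54519591  0.35548201  0.12395066  2.04107025 -0.06332871  0.74896453
  0.93471559]
[-85.4  90.6  58. ] [-0.     0.    -0.013]
[-85.5  82.9  94.6] [-0.     0.    -0.013]
[-85.6  74.8 102.8] [-0.     0.    -0.013]
[-85.7  67.6 111.8] [-0.     0.    -0.013]
[-85.8  61.4 121.4] [-0.     0.    -0.013]
[-85.9  56.1 131.6] [-0.     0.    -0.013]
[-85.9  51.9 142.3] [-0.     0.    -0.013]
[-86.   48.8 153.4] [-0.     0.    -0.013]
[-86.   46.7 164.7] [-0.     0.    -0.013]
[-86.   45.9 176.2] [-0.     0.    -0.013]
```

Call:
move_arm([
  [1,-40,42,0,0,0,0],
  [1,-80,84,10,0,0,0],
  [1,-80,84,40,0,0,0],
  [1,-80,84,58,0,0,0],
  [1,-80,84,58,0,0,0],
])

```text
time: 1.8
ee_pos: [0.5585, 0.0925, 0.1706]
tool_rot: [-2.485, -1.919, 0.009]
wrist_force: [-1.0, 0.3, -0.1]
opening: 0.0001
```

Run:
```python
from h import *
from workcell import bot
o=bot.get_obs();print(o["ee_pos"],o["wrist_force"])
rows(o,[lid(115,a,-1) for a in (.85,.8,.7,.6,.5,.4,.3,.2,.1,0)],[1.33]*10)
c=bot.camera("scene");cv2.imwrite("pics/s1.png",c["img"][:,:,::-1])
```

```text
[0.55846287 0.09249532 0.17059551] [-0.96384231  0.29946672 -0.11003928]
[-5.2  5.9 30.2] [-0.005  0.003 -0.015]
[-5.2  1.6 34. ] [-0.005  0.003 -0.015]
[-5.3 -6.4 42.3] [-0.005  0.003 -0.015]
[ -5.4 -13.6  51.3] [-0.005  0.003 -0.015]
[ -5.5 -19.8  61. ] [-0.005  0.003 -0.015]
[ -5.5 -25.   71.2] [-0.005  0.003 -0.015]
[ -5.6 -29.2  81.9] [-0.005  0.003 -0.015]
[ -5.6 -32.3  93. ] [-0.005  0.003 -0.015]
[ -5.6 -34.2 104.3] [-0.005  0.003 -0.015]
[ -5.6 -35.  115.8] [-0.005  0.003 -0.015]
```

View pics/s1.png

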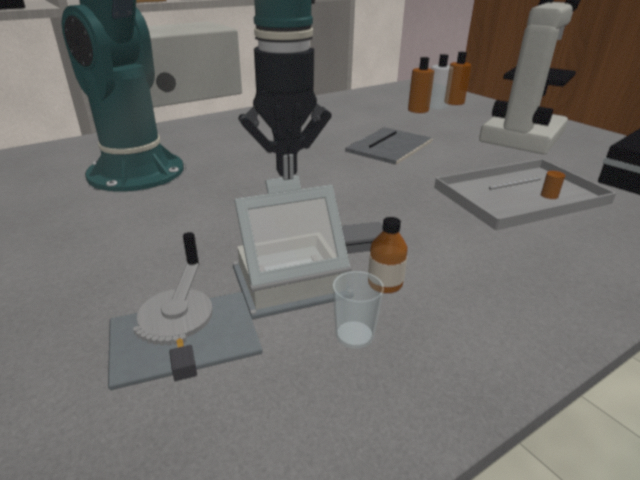

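Run:
```python
from h import *
from workcell import bot
o=bot.get_obs();print(o["time"],o["ee_pos"],o["wrist_force"],o["joint_velocities"])
S=load("scene0.npz");T=load("top0.npz")
pj=lambda c,X:(lambda p:p[:2]/p[2])(c["mtx"]@(c["R"]@X+c["t"]))
print(pj(S,o["ee_pos"]),pj(S,lid(147,.88)),pj(S,lid(126,.88)),pj(S,lid(0,.88)))
c=bot.camera("scene");a=c["img"][140:290,210:370,::-1];cv2.imwrite("pics/s2.png",cv2.resize(a,None,fx=4,fy=4,interpolation=cv2.INTER_CUBIC))
c=bot.camera("top");a=c["img"][180:330,220:420,::-1];cv2.imwrite("pics/t2.png",cv2.resize(a,None,fx=4,fy=4,interpolation=cv2.INTER_CUBIC))
```

```text
1.85 [0.5593093  0.09362447 0.17206963] [ 0.61456157  0.28274298 -0.65846505] [-0.02041588 -0.03352482 -0.00564947 -0.02692021  0.00089384  0.00350923
 -0.00171183]
[287.54309564 176.143852  ] [280.84881387 176.29780537] [283.80235132 190.1667725 ] [301.87335619 275.02304306]
```

View pics/s2.png

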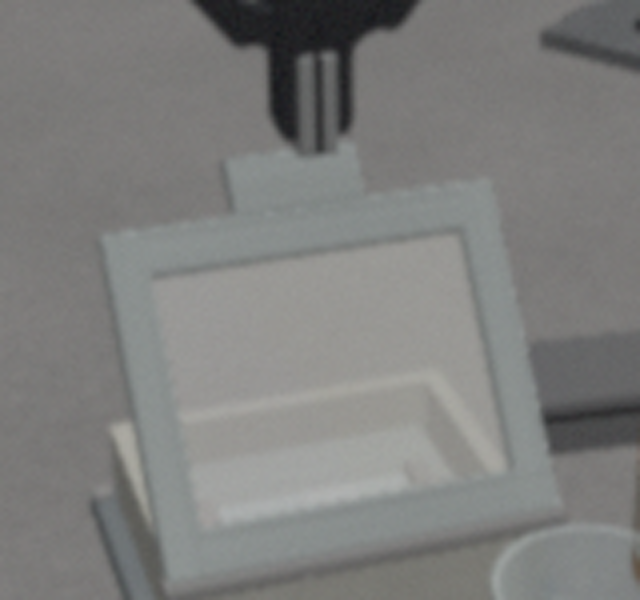

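Call:
move_arm([
  [1,0,0,0,0,0,0],
  [1,0,0,0,0,0,0],
])

```text
time: 2.15
ee_pos: [0.561, 0.0949, 0.1744]
tool_rot: [2.483, 1.924, 0.003]
wrist_force: [0.4, -0.5, -0.1]
opening: -0.0002
```

Run:
```python
from h import *
from workcell import bot
o=bot.get_obs();print(o["time"],o["ee_pos"])
rows(o,[lid(115,a,-1) for a in (.85,.8,.7,.6,.5,.4,.3,.2,.1,0)],[1.33]*10)
```

```text
2.15 [0.56096954 0.09488199 0.174417  ]
[-8.3  3.8 34. ] [ 0.002 -0.001 -0.012]
[-8.3 -0.5 37.8] [ 0.002 -0.001 -0.012]
[-8.4 -8.6 46. ] [ 0.002 -0.001 -0.012]
[ -8.5 -15.8  55. ] [ 0.002 -0.001 -0.012]
[ -8.6 -22.1  64.6] [ 0.002 -0.001 -0.012]
[ -8.7 -27.4  74.8] [ 0.002 -0.001 -0.012]
[ -8.8 -31.6  85.5] [ 0.002 -0.001 -0.012]
[ -8.8 -34.8  96.6] [ 0.002 -0.001 -0.012]
[ -8.9 -36.8 107.9] [ 0.002 -0.001 -0.012]
[ -8.9 -37.7 119.3] [ 0.002 -0.001 -0.012]
```

Call:
move_arm([
  [1,-8,5,5,0,0,0],
  [1,-8,5,20,0,0,0],
  [1,-8,4,34,0,0,0],
  [1,-8,-4,42,0,0,0],
  [1,-8,-12,50,0,0,0],
  [1,-8,-19,60,0,0,0],
  [1,-9,-25,70,0,0,0],
  [1,-9,-30,80,0,0,0],
  [1,-9,-33,91,0,0,0],
  [1,-9,-36,102,0,0,0],
  [1,-9,-37,110,0,0,0],
  [1,-9,-37,115,0,0,0],
])

```text
time: 3.35
ee_pos: [0.5217, 0.0945, 0.0572]
tool_rot: [-2.484, -1.922, 0.003]
wrist_force: [-0.4, -0.4, 0.6]
opening: 0.0001
```

Run:
```python
from h import *
from workcell import bot
o=bot.get_obs();print(o["ee_pos"],o["wrist_force"])
c=bot.camera("scene");cv2.imwrite("pics/s3.png",c["img"][:,:,::-1])
```

```text
[0.52167665 0.09454955 0.05720254] [-0.39237895 -0.36655368  0.56661285]
```

View pics/s3.png

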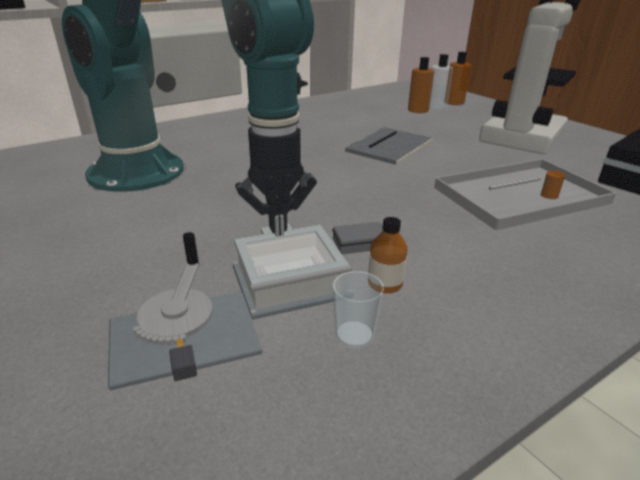

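The lid now lies close to the rim, with the fingers on its front edge at (280,232). Next I press it home until I see contact force.

Call:
move_arm([
  [1,0,2,1,0,0,0],
  [1,0,2,2,0,0,0],
  [1,0,2,3,0,0,0],
  [1,0,2,4,0,0,0],
  [1,0,2,4,0,0,0],
])

```text
time: 3.9
ee_pos: [0.5253, 0.0939, 0.0559]
tool_rot: [2.485, 1.921, 0.003]
wrist_force: [-1.1, -0.4, 11.3]
opening: -0.0
```

Run:
```python
from h import *
from workcell import bot
o=bot.get_obs();o["ee_pos"][2]-=.002
p=np.array([.4908,-.042,.0])
rows(o,[p+[0,0,.14],p+[0,0,.05]],[.981]*2)
```

```text
[-140.2    0.9  -86.2] [ 0.002 -0.001  0.336]
[-140.3    0.8    3.8] [ 0.002 -0.001  0.336]
```

Call:
move_arm([
  [1,0,0,-30,0,0,0],
  [0.7,0,0,-60,0,0,0],
  [0.4,0,0,-90,0,0,0],
  [0.4,-20,0,-100,0,0,0.08],
  [0.4,-45,0,-100,0,0,0.16],
  [0.4,-70,0,-100,0,0,0.25],
  [0.4,-100,0,-100,0,0,0.336],
  [0.4,-120,0,-100,0,0,0.336],
  [0.4,-138,0,-100,0,0,0.336],
  [0.4,-138,0,-100,0,0,0.336],
])

```text
time: 4.9
ee_pos: [0.4869, -0.044, 0.1532]
tool_rot: [-2.778, -1.467, 0.007]
wrist_force: [0.2, -0.2, -0.2]
opening: 0.0514
```

Run:
```python
from h import *
from workcell import bot
o=bot.get_obs();print(o["ee_pos"],o["wrist_force"],o["opening"],o["joint_velocities"])
p=np.array([.4908,-.042,.0])
rows(o,[p+[0,0,.14],p+[0,0,.05]],[.981]*2)
for n in("scene","top"):
    c=bot.camera(n);np.savez(n+"4.npz",**c);cv2.imwrite(f"pics/{n}4.png",c["img"][:,:,::-1])
a=cv2.imread("pics/scene4.png")[165:390,100:420]
cv2.imwrite("pics/sz4.png",cv2.resize(a,None,fx=2.5,fy=2.5,interpolation=cv2.INTER_CUBIC))
a=cv2.imread("pics/top4.png")[180:330,180:490]
cv2.imwrite("pics/tz4.png",cv2.resize(a,None,fx=2.58,fy=2.58,interpolation=cv2.INTER_CUBIC))
```

```text
[ 0.48691382 -0.04401303  0.15321956] [ 0.21666164 -0.1810044  -0.18864415] 0.05143682711701517 [-0.03886906  0.00378977 -0.04610546 -0.02536352 -0.01511854  0.00205938
 -0.0212721 ]
[ 3.9  2.1 13.2] [-0.002  0.004 -0.009]
[  4.2   2.3 103.2] [-0.002  0.004 -0.009]
```

View pics/sz4.png

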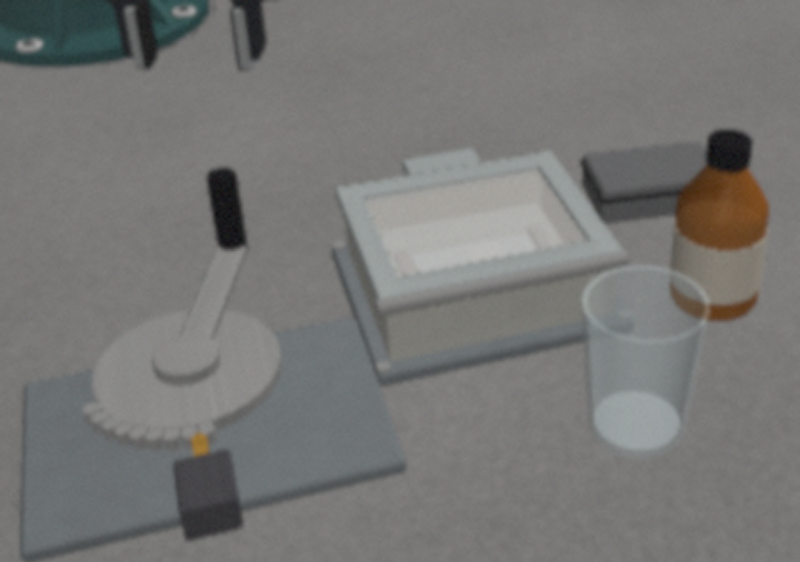

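View pics/tz4.png

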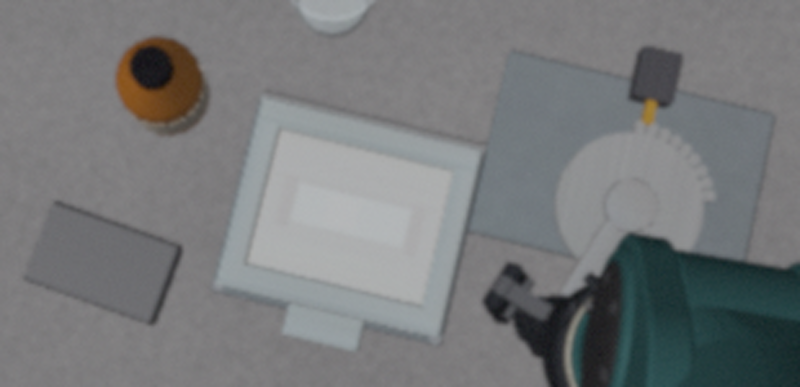

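The lid lies level on the rim in both views and the bystanders haven't moved. I'll refine the press frame from the shut lid's corners in the top zoom: (265,93), (485,148), (440,342) and (217,290).

Run:
```python
from h import *
np.set_printoptions(precision=4,suppress=True)
T=load("top4.npz");S=load("scene4.npz")
z=np.array([(265,93),(485,148),(440,342),(217,290)],float)
p=plane(T,(z+.5)/2.58+179.5,.056)[:,:2];print(p)
m=np.array([[60,74],[60,-74],[-66,-74],[-66,74]])/1000.
A,B=m-m.mean(0),p-p.mean(0);U,s,Vt=np.linalg.svd(A.T@B);R=(U@Vt).T
y=np.arctan2(R[1,0],R[0,0]);t=p.mean(0)-R@m.mean(0);print("yaw",y,"O",t,"res",B-A@R.T)
piv=t+R@[.05,-.18];print("pivot",piv)
for a in(0,.16,.64):
    print(a,piv+.11*(R@[-np.cos(a-.35),-np.sin(a-.35)]))
s0=lambda x,y:np.array([(x+.5)/2.5+99.5,(y+.5)/2.5+164.5])
print("post top scene",plane(S,[s0(222,172)],.086),"post base",plane(S,[s0(231,244)],.038))
```

```text
[[ 0.6547  0.1378]
 [ 0.6178 -0.0054]
 [ 0.4927  0.0259]
 [ 0.527   0.1685]]
yaw -0.24275746370478704 O [0.576 0.081] res [[ 0.0027 -0.0006]
 [ 0.0014 -0.0001]
 [-0.0015  0.0009]
 [-0.0026 -0.0002]]
pivot [ 0.5812 -0.1057]
0 [ 0.49   -0.0443]
0.16 [ 0.4814 -0.0596]
0.64 [ 0.4714 -0.1109]
post top scene [[ 0.4911 -0.0416  0.086 ]] post base [[ 0.4968 -0.0449  0.038 ]]
```

Call:
move_arm([
  [0.4,4,2,0,0,0,0],
  [0.4,4,2,20,0,0,0],
  [0.4,4,2,45,0,0,0],
  [0.4,4,2,70,0,0,0],
  [0.4,4,2,90,0,0,0],
  [0.4,4,2,101,0,0,0],
  [0.4,4,2,101,0,0,0],
])

```text
time: 5.7
ee_pos: [0.4932, -0.0363, 0.052]
tool_rot: [-2.769, -1.481, 0.003]
wrist_force: [-0.1, -0.7, -0.3]
opening: 0.0514
```

Run:
```python
from h import *
from workcell import bot
o=bot.get_obs();print(o["ee_pos"],o["wrist_force"],o["opening"])
p=np.array([.4903,-.043,.050]);rows(o,[p],[.981])
c=bot.camera("scene");a=c["img"][165:390,100:420,::-1];cv2.imwrite("pics/sz5.png",cv2.resize(a,None,fx=2.5,fy=2.5,interpolation=cv2.INTER_CUBIC))
```

```text
[ 0.49318582 -0.0363456   0.05199429] [-0.13876615 -0.67474996 -0.33302497] 0.05141501320666574
[-7.1  1.3  2. ] [-0.002  0.001  0.001]
```

View pics/sz5.png

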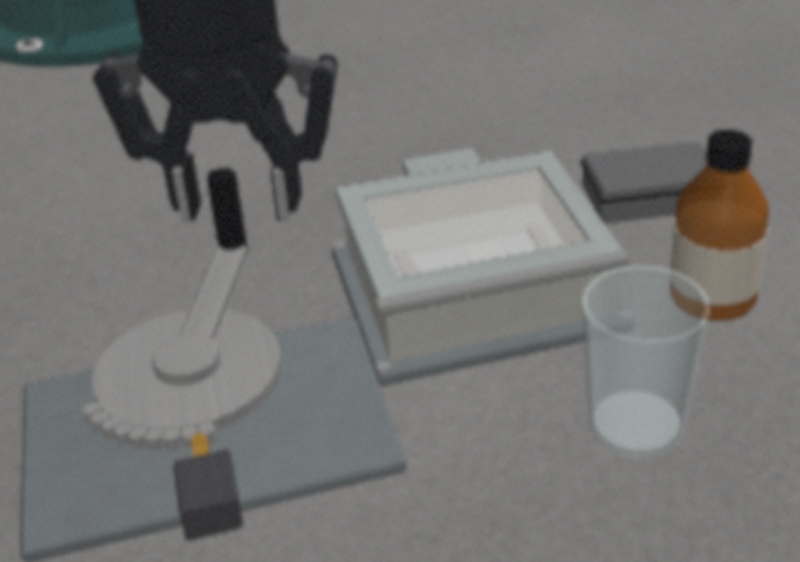

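Call:
move_arm([
  [0.4,-7,1,2,0,0,0],
  [0.4,-7,1,2,0,0,0],
  [0.6,-7,1,2,0,0,0],
  [0.8,-7,1,2,0,0,0],
  [1,-7,1,2,0,0,0],
  [1,-7,1,2,0,0,0],
  [1,-7,1,2,0,0,0],
  [1,-7,1,2,0,0,0],
], force=60)

```text
time: 6.55
ee_pos: [0.4912, -0.0432, 0.0519]
tool_rot: [2.771, 1.48, 0.002]
wrist_force: [-0.4, 1.9, 5.4]
opening: 0.0163
```

Run:
```python
from h import *
from workcell import bot
o=bot.get_obs();print(o["ee_pos"],o["wrist_force"],o["opening"])
c=bot.camera("scene");np.savez("scene6.npz",**c);a=c["img"][165:390,100:420,::-1];cv2.imwrite("pics/sz6.png",cv2.resize(a,None,fx=2.5,fy=2.5,interpolation=cv2.INTER_CUBIC))
```

```text
[ 0.49116874 -0.04318409  0.05194042] [-0.44122887  1.89948455  5.38541046] 0.01634239654627246
```

View pics/sz6.png

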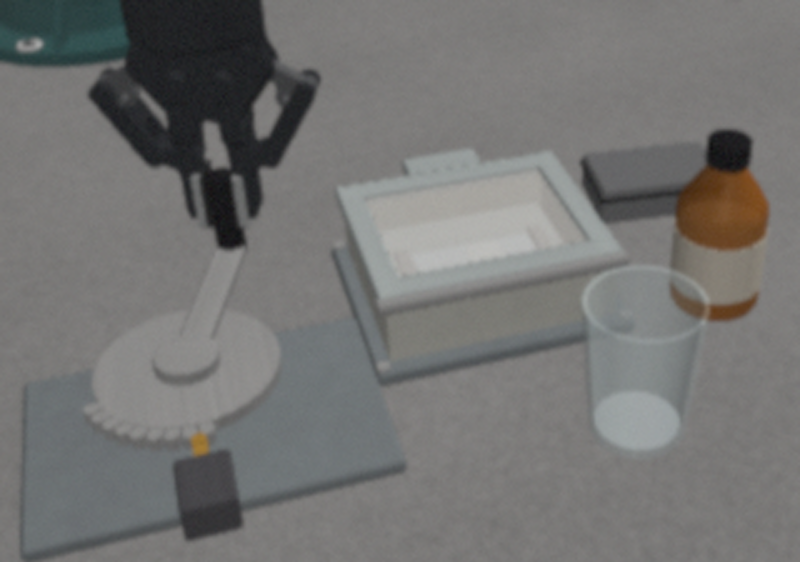

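```bash
cat > arc.py <<'E'
from h import *
from workcell import bot
o=bot.get_obs()
P=np.array([.5815,-.105]);e=o["ee_pos"];v=e[:2]-P
print("ee",e,"r",np.hypot(*v),"a",np.arctan2(v[1],v[0])%(2*np.pi)-(np.pi-.35-.242),"F",o["wrist_force"],o["opening"])
def go(das):
    Rt=Ro.from_rotvec(o["tool_rot"])
    for d in das:
        w=Ro.from_rotvec([0,0,d]).apply(np.r_[v/np.hypot(*v)*.110,0])
        t=np.r_[P+w[:2],e[2]]
        print(round(d,3),np.round(Rt.inv().apply(t-e)*1000,1),round(-d,3))
E
python3 -c "
from arc import *
go([.04,.08,.12,.16,.2,.24,.28,.32])"
```

```text
ee [ 0.49120408 -0.04317245  0.05193117] r 0.10943490632679057 a -0.008398090205155917 F [-0.49429132  1.60721295  5.46517754] 0.016702051327658538
0.04 [-4.4 -0.5 -0. ] -0.04
0.08 [-8.8 -0.3 -0. ] -0.08
0.12 [-13.2   0.1  -0. ] -0.12
0.16 [-17.5   0.7  -0. ] -0.16
0.2 [-21.9   1.4  -0. ] -0.2
0.24 [-26.2   2.3  -0. ] -0.24
0.28 [-30.4   3.4  -0. ] -0.28
0.32 [-34.7   4.6  -0. ] -0.32
```

Call:
move_arm([
  [1,-2,0,0,0,0,-0.02],
  [1,-4.5,0,0,0,0,-0.04],
  [1,-6.5,0,0,0,0,-0.06],
  [1,-9,0,0,0,0,-0.08],
  [1,-11,0,0,0,0,-0.1],
  [1,-13,0,0,0,0,-0.12],
  [1,-15.5,0.5,0,0,0,-0.14],
  [1,-17.5,0.5,0,0,0,-0.16],
  [1,-17.5,0.5,0,0,0,-0.16],
  [1,-17.5,0.5,0,0,0,-0.16],
])

```text
time: 7.6
ee_pos: [0.4827, -0.0583, 0.0519]
tool_rot: [2.643, 1.696, 0.004]
wrist_force: [1.3, 0.5, 5.7]
opening: 0.0168
```

```bash
python3 -c "
from arc import *
go([.16,.32,.48])
c=bot.camera('scene');a=c['img'][165:390,100:420,::-1];cv2.imwrite('pics/sz7.png',cv2.resize(a,None,fx=2.5,fy=2.5,interpolation=cv2.INTER_CUBIC))"
```

```text
ee [ 0.48265746 -0.05832276  0.05190075] r 0.10930970997401268 a 0.15080730188890534 F [1.30285086 0.4554599  5.72390535] 0.016752595286186066
0.16 [-17.5   0.5  -0. ] -0.16
0.32 [-34.7   4.5  -0. ] -0.32
0.48 [-50.9  11.2  -0. ] -0.48
```

View pics/sz7.png

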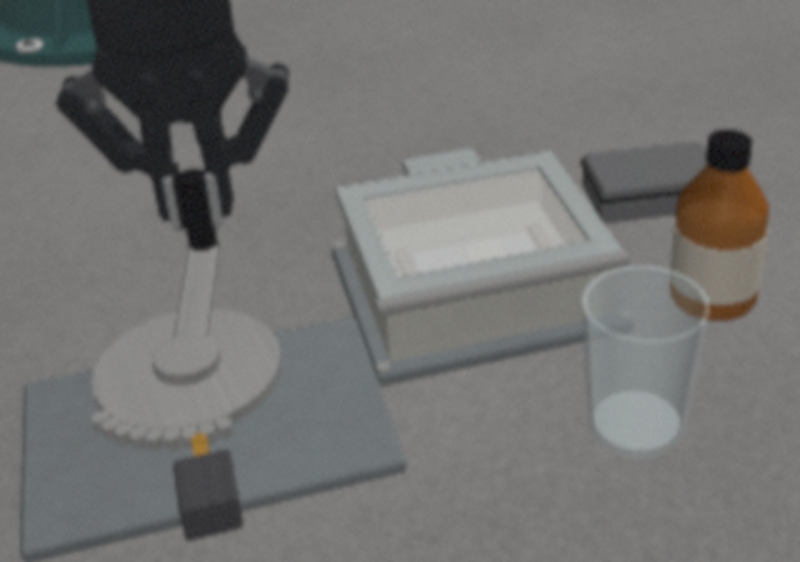

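The teeth moved one pitch past the pawl at (200,440), so that is one click. Continuing with two more.

Call:
move_arm([
  [1,-4.5,0,0,0,0,-0.04],
  [1,-9,0,0,0,0,-0.08],
  [1,-13,0,0,0,0,-0.12],
  [1,-17.5,0.5,0,0,0,-0.16],
  [1,-17.5,0.5,0,0,0,-0.16],
  [1,-22,1.5,0,0,0,-0.2],
  [1,-26,2.5,0,0,0,-0.24],
  [1,-30.5,3.5,0,0,0,-0.28],
  [1,-34.5,4.5,0,0,0,-0.32],
  [1,-34.5,4.5,0,0,0,-0.32],
  [1,-34.5,4.5,0,0,0,-0.32],
])

```text
time: 8.75
ee_pos: [0.4732, -0.0918, 0.0519]
tool_rot: [2.338, 2.094, 0.005]
wrist_force: [2.0, 0.6, 6.3]
opening: 0.0169
```

```bash
python3 -c "
from arc import *
go([.04,.08,.12,.16,.17])
c=bot.camera('scene');a=c['img'][165:390,100:420,::-1];cv2.imwrite('pics/sz8.png',cv2.resize(a,None,fx=2.5,fy=2.5,interpolation=cv2.INTER_CUBIC))"
```

```text
ee [ 0.47320454 -0.09179588  0.05189144] r 0.10909746242254771 a 0.47067201342417286 F [1.9590615  0.63495682 6.27844665] 0.01693112904595353
0.04 [-4.4 -0.9 -0. ] -0.04
0.08 [-8.8 -0.6 -0. ] -0.08
0.12 [-13.2  -0.3  -0. ] -0.12
0.16 [-17.5   0.3  -0. ] -0.16
0.17 [-18.6   0.5  -0. ] -0.17
```

View pics/sz8.png

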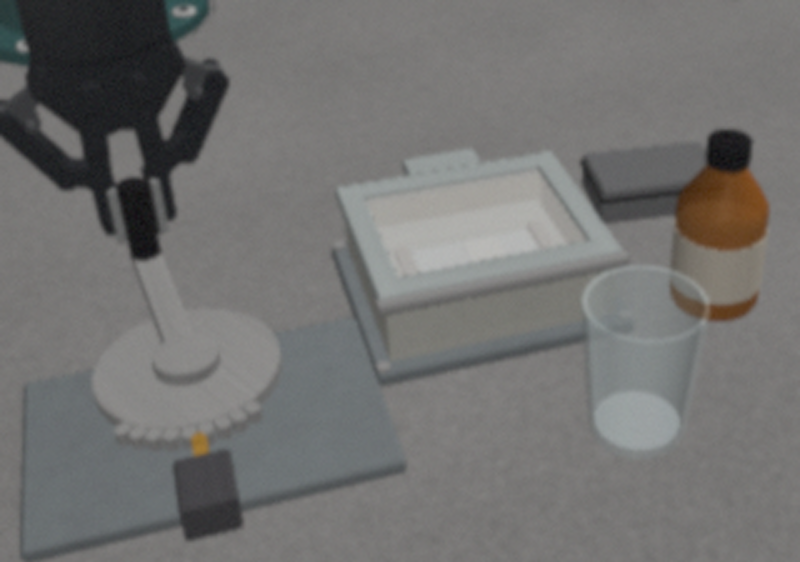

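Call:
move_arm([
  [1,-4.5,0,0,0,0,-0.04],
  [1,-9,0,0,0,0,-0.08],
  [1,-13,0,0,0,0,-0.12],
  [1,-15.5,0.5,0,0,0,-0.14],
  [1,-17.5,0.5,0,0,0,-0.16],
  [1,-17.5,0.5,0,0,0,-0.16],
  [1,-17.5,0.5,0,0,0,-0.16],
])

```text
time: 9.5
ee_pos: [0.4725, -0.1091, 0.0519]
tool_rot: [2.162, 2.274, 0.006]
wrist_force: [4.0, 1.7, 4.5]
opening: 0.0168
```

```bash
python3 -c "
from arc import *
c=bot.camera('scene');np.savez('scene9.npz',**c);cv2.imwrite('pics/s9.png',c['img'][:,:,::-1]);a=c['img'][165:390,100:420,::-1];cv2.imwrite('pics/sz9.png',cv2.resize(a,None,fx=2.5,fy=2.5,interpolation=cv2.INTER_CUBIC))
np.savez('top9.npz',**bot.camera('top'))
c=load('top9.npz');cv2.imwrite('pics/t9.png',c['img'][:,:,::-1])"
```

```text
ee [ 0.4725158  -0.10912469  0.05186389] r 0.10906222045429037 a 0.6298286122430525 F [3.99131437 1.69610801 4.51139725] 0.01677824948639406
```

View pics/sz9.png

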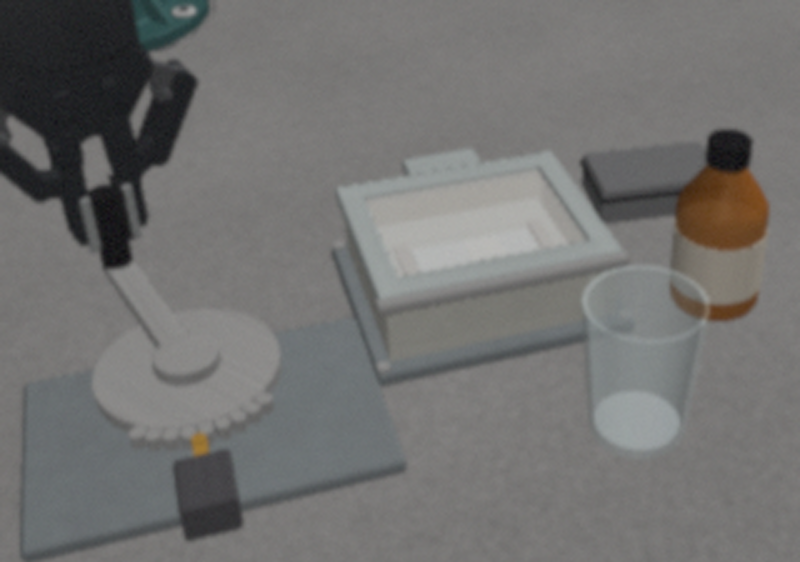

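View pics/t9.png

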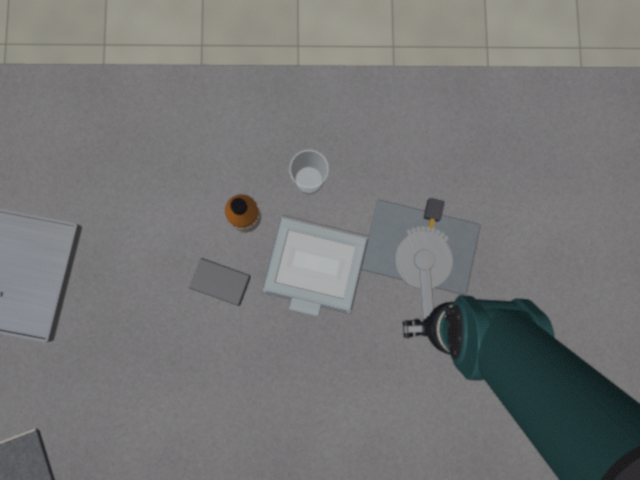

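```bash
python3 -c "
from arc import *
s0=lambda x,y:np.array([(x+.5)/2.5+99.5,(y+.5)/2.5+164.5])
S=load('scene9.npz')
for q in((231,244),(203,245),(145,255),(118,264)):
    p=plane(S,[s0(*q)],.038)[0];w=p[:2]-P;print(p,np.arctan2(w[1],w[0])%6.2832-(np.pi-.592))
bot.hand_in()
print(bot.get_obs()['ee_pos'])"
```

```text
ee [ 0.47255996 -0.10914176  0.05189054] r 0.10901873922933679 a 0.630000388090505 F [4.13818387 0.70884001 5.50427855] 0.016454455296662632
[ 0.49678017 -0.04494683  0.038     ] -0.024637076633964305
[ 0.48839731 -0.05988527  0.038     ] 0.1407727783930124
[ 0.47954821 -0.09340852  0.038     ] 0.4787904691808831
[ 0.4800573  -0.11009348  0.038     ] 0.6421829649847295
the job is handed in; nothing more can be done
the job is handed in; nothing more can be done
```

The lid is shut and the lever is held in the gripper at the fourth click from its starting notch. I handed the job in at about 9.6 s; no verdict was reported.

- **Lid:** I pushed it down with the closed fingers until it met about 11 N, with the fingertips at 55.9 mm against the 56 mm expected for a shut lid. It still looks level on the rim in the last scene and top pictures.
- **Lever:** It started in its first notch, with a measured angle close to 0. I gripped the post with 60 N and moved it through the clicks. The final angle is 0.630 rad from the gripper position and 0.642 rad from the post's base in the scene picture. The target is 0.64, and the toothed wheel also shows four pitches passed.
- **Hold:** The fingers are still closed on the post. The opening reads 16.5 to 17 mm against the 18 mm diameter, which I took as finger give. The wrist force was about 7 N.
- **Bystanders:** The bottle, beaker and slide box look unmoved in the before and after pictures.

None of the last checks failed. The only disagreement was about 0.01 rad between the two lever-angle measurements.

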